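# Hang the quilting ruler on the side-opening hook

## Robot

A 6-joint arm with a two-finger parallel gripper is mounted at the origin on the work surface. World frame = base frame: x ahead of the robot, y to its left, z up, the work surface at z = 0. Lengths are in mm, angles in degrees, forces in N, time in s.
With the tool pointing down it reaches from about 350 to 850 mm from the base axis. Payload 8.1 kg.
Tool frame: the origin (TCP) lies midway between the tips of the shut fingers; the grasp point (between the pads) lies 19 mm behind it; z points along the fingers, y is the line along which they close (so a half turn about z gives the same grasp; the last joint's range is limited). The gripper opens to 85 mm and grips with 20 to 120 N. Pads are 22 mm wide; open, the fingers measure 114 mm over their backs; the gripper's body (76 mm by 85 mm) begins 54 mm behind the grasp point. The pads swing forward as they close: fully open they stand 13 mm farther back than shut.
Start: joints at [70.737, 7.471, 85.268, -0, 87.261, -4.893], TCP at [148.885, 581.239, 202.492] pointing down, gripper open.
Joint ranges: [-169.43, 169.43], [-51.17, 129.36], [1.28, 143.12], [-76.62, 256.62], [0, 156.53], [-152.29, 152.29]. Speed limits (degrees/s): [136.94, 136.94, 159.86, 180, 180, 180].

## Interface

Orientations are given as [roll, pitch, yaw] about the fixed x, y, z axes, in that order (R = Rz(yaw) Ry(pitch) Rx(roll)).
In Python, from bench import r gives the robot as it stands.
- The arm moves only by the tool apply_moves, never from a script. Its argument "steps" is a list of rows, each a list of 7 numbers: the opening, from -1 (shut) to 1 (fully open), then the shift along the tool's x, y, z in mm, then the turn, a rotation vector about the tool's x, y, z in units of 5 degrees (1.0 is 5 degrees). A call has exactly 8 rows; each row shifts and turns the commanded pose from where the row before left it, along the tool's axes as they then stand; what a row does not reach is not made up. A row lasts 1/10 s, in which the tool goes at most 50 mm and 8.59 degrees, less where a joint would pass 70% of its speed; a pose out of reach is approached as far as the arm can. A call is refused whole if a number of a shift passes 50 or a number of a turn 1, either way. A call with a gripper value outside its range is refused whole. The fingers move at their own pace and stop on an object; "squeeze" is the grip in N (left out, the last holds). Time passes only in rows, so rows that do not move let the fingers close, or fill a call up. It gives the time, the measured TCP pose, the force, the opening and the grip force at its end, in the units of the state.
- r.sense(): the state, without advancing time (a new reading comes with each control period).
- r.snapshot(name): name is "scene" or "side" or "wrist"; returns a dict with "color" (420x560x3 uint8, blue, green, red), "depth" (420x560 float32, mm along the optical axis (not along the pixel's ray), 0 where there is no reading), "mtx" (3x3 intrinsics, pixels), "dist" ([k1, k2, p1, p2, k3] as OpenCV has them; the pictures are not rectified), "T" (4x4, takes a point from camera to world coordinates); the wrist camera has in their place "hand_eye" (4x4, takes a point from camera to tool coordinates, whose origin is the TCP and whose axes are the flange's). Camera axes: x right, y down, z forward; pixel columns grow to the right and rows downward; lengths in mm; the calibration is good to about 2 mm. A picture is of the moment at which its call begins: read the wrist's pose just before it.
- r.hand_in(): hands the job in; it is judged then, once.
The state is a dict: "time": time; "joint_pos": joint angles; "qd": joint speeds; "joint_efforts": joint torques, N m; "tool_pos": TCP position; "tcp_rot": TCP orientation; "ft_force": force on the tool from outside, world axes, zero at the start; "wrist_torque": the same for the moment, N m; "finger_gap": finger opening in mm; "grip_force": force on a finger pad.
Only numpy, scipy, OpenCV 4.12 (cv2) and the standard library are available. Lean on these libraries where they do the work, as an engineer would, in place of code of your own. Each camera call takes 0.05 s, during which the arm holds its last target. There are 200 camera calls.

## Task

Take the tall yellow quilting ruler with the wooden hanger out of the slotted rack and hang it on the hook of the stand: bring its slot over the hook's lip from the open side, press the red spring keeper back just far enough to clear the lip, then lower the ruler into the throat until it is fully home, hanging straight, and let go. Find the hook by feel and be gentle: never load the hook or stand with 20 N or more, whether with the ruler or the gripper, and leave everything else where it is.

Things in the scene. Friction and masses are not known exactly. Their poses are not given: they have to be found in the camera images.
- ruler: Loose tall yellow clear ruler standing upright, about 0.14 kg (0.10 to 0.18). Origin: centre of underside; x along its width, y across its thickness (front and back alike), z up. Black foot 110 x 12 x 22 mm high; yellow plate 110 wide, 5 thick, to z = 110 mm; beech hanger 80 wide, 12 thick, z = 98 to 198 mm (top). Hang slot right through the hanger along y: 28 mm wide, centred, z = 110 to 142 mm.
- ruler_grip (a point): On the ruler, 186 mm above its underside, mid-thickness: where to pinch the solid beam above the slot from above, fingers either side of the 12 mm thickness. The beam's top is 12 mm higher. Keep fingertips at least 165 mm above the ruler's underside, clear of the keeper.
- slot_top (a point): On the ruler: middle of the slot's upper edge, 142 mm above the ruler's underside; this edge rests on the throat's floor when hung.
- rack: Fixed beech ruler rack, 170 (x) x 146 (y) x 38 mm high. Origin: centre of underside. Three slots along its x, at y = -46, 0 and +46 mm, 14 mm wide, floors 12 mm above the table, 26 mm deep; the ruler stands in one, the two short templates in the others.
- stand: Fixed hook stand. Origin on the table below point throat; z up, +y is the side the hook opens to: the ruler arrives moving along -y, its thickness along y. Foot plate 150 (x) x 160 x 12 mm high, y = -150 to +10 mm; grey column 24 mm square at y = -100 mm, blue clamp on it. The steel hook is a bar along y, 16 mm wide (x), 10 thick, its upper face (the throat's floor) 190 mm above the table.
- throat (a point): On the stand, 190 mm up: throat floor at the hook's middle setting. There the lip spans y = +6 to +12 mm, stands 10 mm above the floor and ends the bar; the relaxed keeper's face is at y = -3.5 mm, and the seated ruler is centred at y = 0. The real hook is set firmly but shifted along y by -22 to +22 mm, different each time and not measured: find it by touch.
- keeper_mid (a point): On the stand, where the red spring keeper's relaxed face is at the middle setting, 10 mm above the floor (does not follow the shift). Keeper 44 mm wide (x), 1 to 20 mm above the floor. Relaxed it leaves 9.5 mm to the lip, so the 12 mm hanger must press it back 2.5 mm or more. It yields along -y: 1.2 N at first, 3.2 N at 2.5 mm, 6.8 N at 7 mm, then a hard stop.
- clamp (a point): On the stand: top of the blue clamp on the column, 198 mm above the table, 100 mm behind (-y of) point throat. A blue block, 18 mm above the throat's floor, stands on the hook 27 to 41 mm behind the throat. The clamp is springy: the throat gives about 1 mm downwards per 4 N and springs back.
- template_red: Loose short red template, 100 x 12 x 80 mm high, standing in a rack slot; leave alone. Origin: centre of underside.
- template_green: Loose short green template, 100 x 12 x 80 mm high, standing in a rack slot; leave alone. Origin: centre of underside.
- cutter: Loose yellow rotary cutter, 160 mm long, lying; leave alone.
- spool_red: Loose red thread spool, 36 mm across, 60 high; leave alone.
- spool_navy: Loose navy thread spool, 36 mm across, 60 high; leave alone.
- clapper: Loose dark wooden pressing block 200 x 60 x 35 mm; leave alone.
- tub: Loose clear bowl, 150 mm across, 80 high; leave alone.
- glue: Loose white bottle, 48 mm across, 120 high; leave alone.

How it is judged (in metres and radians):
On the way, in this order (a step that is already met when the one before it is completed fails the run):
1. The ruler is lifted clear of the rack (z of ruler in the frame of rack above 0.05 m), for 0.1 s.
2. The ruler's slot is threaded over the lip, above the throat (y of slot_top in the frame of stand between -0.04 and 0.03 m and x of slot_top in the frame of stand between -0.014 and 0.014 m and z of slot_top in the frame of stand between 0.194 and 0.215 m), for 0.05 s.
At the end, for the whole second after the job is handed in: The ruler hangs in the throat: slot_top 4 mm below to 3 mm above the throat floor, within 14 mm of the stand's centre line (x) and 30 mm of the middle setting (y), upright within 0.15 rad, square to the hook within 0.25 rad, carried by the stand, at rest and released (z of slot_top in the frame of stand between 0.186 and 0.193 m and y of slot_top in the frame of stand between -0.03 and 0.03 m and x of slot_top in the frame of stand between -0.014 and 0.014 m and angle between ruler's own z axis and vertical below 0.15 rad and angle between the y axis of ruler and the y axis of stand, either way round below 0.25 rad and linear speed of ruler below 0.02 m/s and contact force between ruler and stand above 0.3 N); the robot touches nothing.
It fails at once if The ruler presses the hook or stand with more than 20 N (contact force between ruler and stand above 20 N).
It fails at once if The gripper presses the stand with more than 20 N (contact force between the arm and stand above 20 N).
It fails at once if The fingers press the stand with more than 20 N (contact force between the fingers and stand above 20 N).
It fails at once if A template in the rack is moved by more than 20 mm (distance of any of template_red, template_green from where it was at the start of the episode above 0.02 m).
It fails at once if Another thing on the table is moved by more than 20 mm (distance of any of cutter, spool_red, spool_navy, clapper, tub, glue from where it was at the start of the episode above 0.02 m).
It also fails if it takes over 54 s, if anything falls off the work surface, if the arm or the gripper's body presses on something with over 40 N, if the wrist force passes 120 N, or if a joint passes its speed limit or range.

## Working session

There is one attempt and no reset: what is moved stays moved. The work goes in short steps, Python scripts to look and compute and a tool call to move; the robot and the scene stay as the last step left them, time stands still between calls to the robot, and variables do not carry over. Pictures are saved under pics/ and viewed, at most 10 in all, crops included, and the job is handed in when it is done.

Besides the shell and the picture viewer there is one more tool, called after "Request:" as name(argument=value, ...), one argument or row to a line, values as JSON. apply_moves: Moves the arm, as the interface text tells. Its arguments: {"type":"object","properties":{"steps":{"type":"array"},"squeeze":{"type":"number"}},"required":["steps"]}

```bash
mkdir -p pics; ls
python3 - <<'E'
from bench import r
import cv2,pickle
d={}
for n in("scene","side"):
    s=r.snapshot(n);d[n]=s;cv2.imwrite(f"pics/{n}0.png",s["color"])
s=r.sense();print(s)
w=r.snapshot("wrist");d["wrist"]=w;d["state"]=s;cv2.imwrite("pics/wrist0.png",w["color"])
pickle.dump(d,open("d0.pkl","wb"))
E
```

```text
pics
{'time': 0.1, 'joint_pos': array([ 7.07383995e+01,  7.51092232e+00,  8.53224536e+01, -9.19083210e-04,
        8.72607942e+01, -4.89317873e+00]), 'qd': array([ 0.12223996, -0.13797804, -0.13479286,  0.05924619,  0.01908758,
       -0.0082021 ]), 'joint_efforts': array([-5.00085189e-04, -5.70955646e+01, -5.01941085e+01, -3.37928213e-04,
        8.32184160e-03, -3.77226945e-05]), 'tool_pos': array([148.70333015, 580.73211086, 201.55350551]), 'tcp_rot': array([-1.79906095e+02, -7.11793301e-03,  1.65631617e+02]), 'ft_force': array([ 0.30848417,  0.37055472, -0.79450464]), 'wrist_torque': array([ 0.01796393, -0.03280813, -0.00923045]), 'grip_force': 0.0, 'finger_gap': 85.6117921596099}
```

View pics/scene0.png

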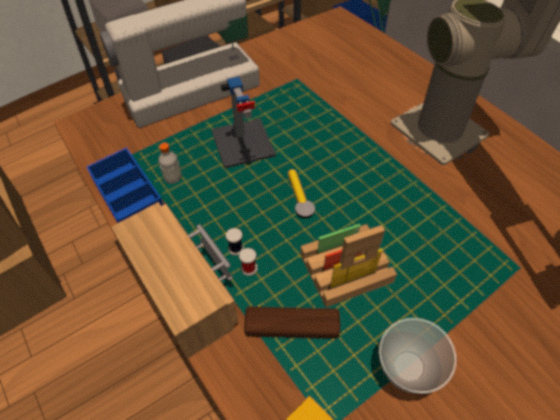

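View pics/side0.png

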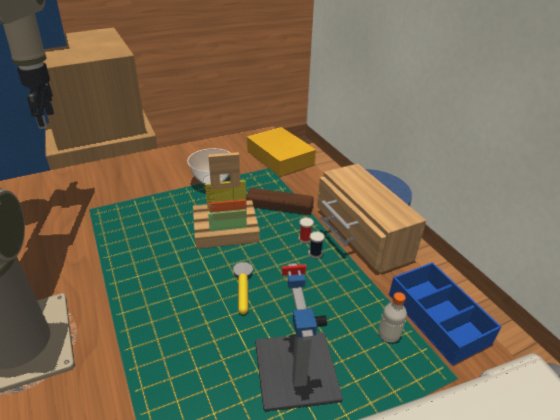

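Scene: the rack is around (350,265) with the ruler's hanger at (363,245) and the stand's keeper at (246,106). Side: the ruler is at (225,180), the keeper at (294,270) and the clamp at (306,320). Next I'll enlarge these areas.

```bash
cat > h.py <<'E'
import numpy as np,cv2,pickle
def cloud(s):
    h,w=s["depth"].shape
    u,v=np.meshgrid(np.arange(w),np.arange(h))
    p=cv2.undistortPoints(np.stack([u,v],-1).reshape(-1,1,2).astype(np.float64),s["mtx"],s["dist"]).reshape(h,w,2)
    z=s["depth"].astype(float)
    P=np.dstack([p*z[...,None],z])
    return P@s["T"][:3,:3].T+s["T"][:3,3]
def ray(s,uv):
    p=cv2.undistortPoints(np.array(uv,float).reshape(-1,1,2),s["mtx"],s["dist"]).reshape(-1,2)
    d=np.c_[p,np.ones(len(p))]@s["T"][:3,:3].T
    return s["T"][:3,3],d
def onz(s,uv,z):
    o,d=ray(s,uv);return o+d*((z-o[2])/d[:,2])[:,None]
def tri(s1,a,s2,b):
    o1,d1=ray(s1,[a]);o2,d2=ray(s2,[b]);d1,d2=d1[0],d2[0]
    t=np.linalg.lstsq(np.c_[d1,-d2],o2-o1,rcond=None)[0]
    p,q=o1+t[0]*d1,o2+t[1]*d2
    return (p+q)/2,np.linalg.norm(p-q)
E
python3 - <<'E'
from h import *
d=pickle.load(open("d0.pkl","rb"))
a,b=d["scene"]["color"],d["side"]["color"]
c=lambda im,x,y:cv2.resize(im[y:y+100,x:x+133],(400,300),interpolation=cv2.INTER_CUBIC)
cv2.imwrite("pics/crops.png",np.vstack([np.hstack([c(a,285,210),c(a,185,70)]),np.hstack([c(b,165,150),c(b,240,250)])]))
for n in("scene","side"):
    s=d[n];print(n,s["T"].round(3).tolist(),s["mtx"].round(1).tolist(),s["dist"])
    P=cloud(s);hsv=cv2.cvtColor(s["color"],cv2.COLOR_BGR2HSV)
    ok=s["depth"]>0
    for nm,lo,hi in [("red",(0,150,80),(6,255,255)),("red2",(174,150,80),(180,255,255)),("blue",(95,120,60),(125,255,255)),("green",(45,90,90),(70,255,255)),("yellow",(22,150,60),(32,255,255))]:
        m=cv2.inRange(hsv,np.array(lo),np.array(hi))
        k,l,st,ce=cv2.connectedComponentsWithStats(m)
        for i in range(1,k):
            if st[i,4]>25:
                q=P[(l==i)&ok]
                if len(q)and np.linalg.norm(np.median(q,0)[:2])<950: print(nm,ce[i].round(),st[i,4],np.median(q,0).round(),np.percentile(q,5,0).round(),np.percentile(q,95,0).round())
E
```

```text
scene [[-0.816, 0.466, -0.343, 964.276], [0.578, 0.646, -0.498, 531.01], [-0.011, -0.604, -0.797, 901.634], [0.0, 0.0, 0.0, 1.0]] [[445.0, 0.0, 277.2], [0.0, 445.0, 211.5], [0.0, 0.0, 1.0]] [-0.14504287  0.          0.          0.          0.        ]
red [245. 106.] 106 [ 540. -212.  206.] [ 521. -220.  195.] [ 559. -206.  212.]
red [332. 259.] 157 [587. 187.  75.] [571. 184.  45.] [600. 192.  94.]
red [248. 267.] 74 [734.  79.  31.] [724.  68.  16.] [741.  82.  48.]
blue [234.  83.] 112 [ 510. -316.  199.] [ 494. -332.  196.] [ 525. -300.  201.]
blue [242.  98.] 40 [ 534. -236.  209.] [ 522. -242.  205.] [ 547. -231.  211.]
blue [123. 184.] 2934 [ 866. -339.   29.] [ 814. -415.    5.] [ 922. -204.   61.]
green [304. 109.] 28 [ 277. -311.    2.] [ 260. -316.    0.] [ 294. -299.    6.]
green [296. 145.] 353 [ 430. -211.    3.] [ 238. -270.   -0.] [449. -75.   6.]
green [268. 118.] 60 [ 392. -344.    2.] [ 379. -367.   -1.] [ 416. -310.    5.]
green [225. 120.] 41 [ 501. -412.    2.] [ 494. -434.   -2.] [ 520. -390.    5.]
green [316. 145.] 36 [ 340. -159.    4.] [ 332. -178.   -0.] [
[... 6593 characters left out ...]
 [274. 108.   2.]
green [187. 276.] 34 [392.  52.   0.] [374.  48.  -2.] [411.  59.   2.]
green [202. 288.] 129 [413.  -1.  -0.] [338.  -6.  -2.] [493.   6.   2.]
green [320. 289.] 39 [ 665. -112.    1.] [ 661. -148.   -2.] [ 686. -102.    3.]
green [228. 301.] 51 [449. -55.  -1.] [443. -96.  -3.] [480. -49.   2.]
green [283. 297.] 26 [ 578. -103.    0.] [ 558. -107.   -2.] [ 594. -101.    2.]
green [143. 306.] 65 [272.  -0.  -1.] [240.  -3.  -3.] [302.   6.   1.]
green [427. 358.] 28 [ 775. -381.   -1.] [ 771. -404.   -3.] [ 778. -366.    2.]
yellow [226. 193.] 526 [564. 234.  88.] [516. 221.  68.] [611. 248. 113.]
yellow [243. 293.] 352 [490. -72.  18.] [ 470. -116.   10.] [514. -17.  22.]
```

View pics/crops.png

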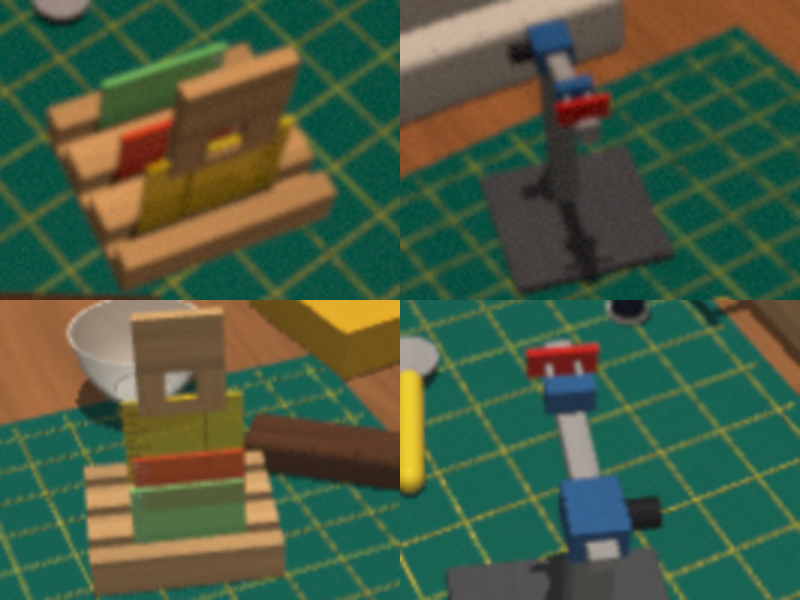

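Run:
```python
from h import *
d=pickle.load(open("d0.pkl","rb"))
for n,zo in(("scene",3),("side",-1)):
    s=d[n];P=cloud(s)-[0,0,zo];hsv=cv2.cvtColor(s["color"],cv2.COLOR_BGR2HSV);ok=s["depth"]>0
    print("==",n)
    # hanger
    m=ok&(P[...,2]>120)&(P[...,2]<215)&(abs(P[...,0]-560)<90)&(abs(P[...,1]-230)<50)
    q=P[m];print("hanger",m.sum(),q.min(0).round(),q.max(0).round())
    c=np.median(q,0);q=q[np.linalg.norm(q-c,axis=1)<90]
    f=q[(q[:,2]<190)];V=np.linalg.svd(f-f.mean(0))[2];print("normal",V[2].round(3),"ctr",f.mean(0).round(1))
    nn=V[2];x=np.array([nn[1],-nn[0]]);x/=np.linalg.norm(x);x*=np.sign(x[0]);t=q[:,:2]@x
    print("yaw",np.degrees(np.arctan2(x[1],x[0])).round(2),"width range",np.percentile(t,[.5,2,98,99.5]).round(1),"n off",np.percentile(q[:,:2]@[-x[1],x[0]],[2,25,50,75,98]).round(1),"ztop",np.percentile(q[:,2],[98,99.5]))
    tp=q[q[:,2]>196];print("top pts",len(tp),tp.mean(0).round(1) if len(tp) else"")
    # foot plate
    g=ok&(hsv[...,2]<100)&(hsv[...,1]<90)&(abs(P[...,2]-12)<6)&(abs(P[...,0]-515)<140)&(abs(P[...,1]+280)<140)
    g=cv2.morphologyEx(g.astype(np.uint8),cv2.MORPH_OPEN,np.ones((3,3)))
    k,l,st,ce=cv2.connectedComponentsWithStats(g);i=1+np.argmax(st[1:,4])
    ct=max(cv2.findContours((l==i).astype(np.uint8),0,1)[0],key=len).reshape(-1,2)
    w=onz(s,ct,12.)[:,:2].astype(np.float32)
    R=cv2.minAreaRect(w);print("plate",R,cv2.boxPoints(R).round(1).tolist())
    # red keeper / blue
    for nm,M in(("keeper",((hsv[...,0]<7)|(hsv[...,0]>173))&(hsv[...,1]>130)),("blue",(abs(hsv[...,0].astype(int)-110)<15)&(hsv[...,1]>110))):
        mm=ok&M&(P[...,2]>180)&(P[...,2]<225)&(abs(P[...,0]-520)<60)
        q=P[mm]
        for nm2,q in((nm,q),) if nm=="keeper" else (("block",q[q[:,1]>-270]),("clamp",q[q[:,1]<-285])):
            tp=q[q[:,2]>np.percentile(q[:,2],95)-5]
            R=cv2.minAreaRect(tp[:,:2].astype(np.float32));print(nm2,len(q),len(tp),"ztop",np.percentile(q[:,2],95).round(1),np.round(R[0],1),np.round(R[1],1),round(R[2],1),"mean",tp.mean(0).round(1))
```

```text
== scene
hanger 1130 [512. 222. 120.] [619. 256. 211.]
normal [-0.281 -0.959  0.038] ctr [570.  242.  154.7]
yaw -16.36 width range [423.9 435.1 516.3 526.3] n off [382.7 390.2 393.2 394.1 395.7] ztop [209.86272222 210.8185829 ]
top pts 367 [567.5 239.7 206.1]
plate ((516.0186767578125, -289.2425231933594), (161.77499389648438, 151.84678649902344), 72.5654296875) [[419.29998779296875, -343.70001220703125], [564.2000122070312, -389.20001220703125], [612.7000122070312, -234.8000030517578], [467.79998779296875, -189.3000030517578]]
keeper 128 52 ztop 209.0 [ 539.8 -213.8] [10.4 43.4] 70.3 mean [ 541.2 -213.3  207.2]
block 45 38 ztop 208.0 [ 534.3 -238.6] [13.7 26.3] 71.6 mean [ 535.2 -237.7  206.3]
clamp 128 110 ztop 198.0 [ 508.9 -317.8] [38.7 33.1] 70.8 mean [ 508.8 -316.7  195.9]
== side
hanger 879 [511. 216. 120.] [617. 251. 211.]
normal [-0.253 -0.967 -0.02 ] ctr [563.6 231.5 157. ]
yaw -14.68 width range [438.6 447.2 526.2 532.8] n off [362.9 365.4 366.6 368.3 376.3] ztop [209.86232937 210.68888827]
top pts 205 [564.7 232.9 204.7]
plate ((513.3438720703125, -296.15020751953125), (160.13943481445312, 149.17352294921875), 72.59649658203125) [[418.20001220703125, -350.20001220703125], [560.5999755859375, -394.8999938964844], [608.5, -242.10000610351562], [466.1000061035156, -197.39999389648438]]
keeper 170 93 ztop 208.9 [ 539.1 -216. ] [ 8.8 42.8] 74.2 mean [ 539.1 -216.4  207.2]
block 188 115 ztop 207.6 [ 530.9 -242.9] [17.6 29.4] 68.3 mean [ 530.6 -243.   205.9]
clamp 462 381 ztop 198.4 [ 506.1 -322.8] [41.9 33.6] 72.3 mean [ 505.  -323.6  196.9]
```

Two views agree. The throat's middle setting is near (536.5, -225.5) and the stand's yaw is about -17.4°. The keeper and block suggest a shift of roughly +18 mm, which I'll confirm by touch. I'll move above the ruler now.

Request:
apply_moves(
  steps=[
    [1,0,0,-40,0,0,0],
    [1,0,0,-45,0,0,0],
    [1,-40,-18,-15,0,0,0],
    [1,-44,-21,-10,0,0,0],
    [1,-44,-21,0,0,0,0],
    [1,-44,-21,0,0,0,0],
    [1,-44,-21,0,0,0,0],
    [1,-44,-21,0,0,0,0],
  ],
)

```text
time: 0.95
tool_pos: [371.3, 396.0, 312.3]
tcp_rot: [-180.0, -0.0, 165.6]
ft_force: [1.0, 0.9, -0.3]
finger_gap: 85.2
grip_force: 0.0
```

Request:
apply_moves(
  steps=[
    [1,-44,-21,0,0,0,0],
    [1,-44,-21,0,0,0,0],
    [1,-44,-21,0,0,0,0],
    [1,-44,-21,0,0,0,0],
    [1,-30,-20,0,0,0,0],
    [1,-20,-10,0,0,0,0],
    [1,0,0,0,0,0,0],
    [1,0,0,0,0,0,0],
  ],
)

```text
time: 1.75
tool_pos: [560.7, 230.8, 311.9]
tcp_rot: [-180.0, -0.1, 165.6]
ft_force: [-0.5, -0.3, -0.3]
finger_gap: 85.6
grip_force: 0.0
```

Run:
```python
from h import *
from bench import r
from scipy.spatial.transform import Rotation as Ro
s=r.sense();w=r.snapshot("wrist")
print(s["time"],s["tool_pos"],s["tcp_rot"],s["joint_pos"].round(1),s["ft_force"])
T=np.eye(4);T[:3,:3]=Ro.from_euler("xyz",s["tcp_rot"],degrees=True).as_matrix();T[:3,3]=s["tool_pos"]
w["T"]=T@w["hand_eye"];print(w["hand_eye"].round(2))
pickle.dump(w,open("w1.pkl","wb"));cv2.imwrite("pics/w1.png",w["color"])
P=cloud(w);z=P[...,2];m=(w["depth"]>0)&(z>185)&(z<230)&(abs(P[...,0]-566)<90)&(abs(P[...,1]-236)<60)
q=P[m];print(m.sum())
if m.sum()>20:
    R=cv2.minAreaRect(q[:,:2].astype(np.float32));print(R,np.median(q,0),np.percentile(q,[1,99],0))
```

```text
1.75 [560.73596865 230.81663961 311.89201482] [-1.79982451e+02 -6.87689863e-02  1.65569292e+02] [ 17.5   7.5  73.9   0.   98.6 -58. ] [-0.53505177 -0.3353503  -0.25617076]
[[   0.     -0.96   -0.29   74.2 ]
 [   1.      0.     -0.     -0.58]
 [   0.     -0.29    0.96 -170.97]
 [   0.      0.      0.      1.  ]]
1038
((564.5215454101562, 237.0289306640625), (11.97901439666748, 80.221435546875), 75.27704620361328) [561.64231323 237.87381538 209.44470481] [[525.11021807 223.08944625 187.3208501 ]
 [602.33304419 251.54945183 211.02829586]]
```

View pics/w1.png

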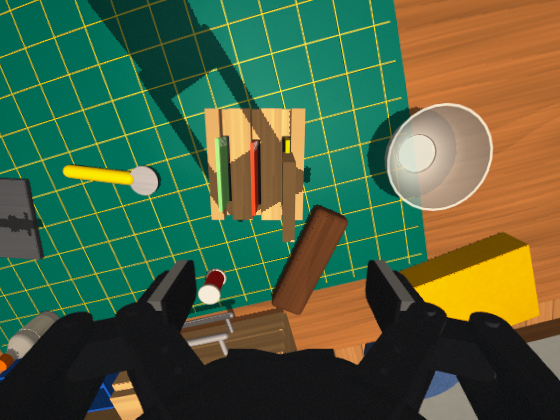

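The wrist view shows the hanger's top at (288,165) px, at world (564.5, 237.0, 210) with yaw -14.7°. The pinch is aligned, so I'll descend and grip.

Request:
apply_moves(
  steps=[
    [1,-2.7,6.9,0,0,0,-0.05],
    [1,0,0,35,0,0,0],
    [1,0,0,35,0,0,0],
    [0.4,0,0,35,0,0,0],
    [0.2,0,0,20,0,0,0],
    [0,0,0,6,0,0,0],
    [-0.3,0,0,0,0,0,0],
    [-0.5,0,0,0,0,0,0],
  ],
  squeeze=40,
)

```text
time: 2.6
tool_pos: [565.9, 237.9, 183.4]
tcp_rot: [179.9, 0.1, 165.9]
ft_force: [-0.7, -0.4, 0.3]
finger_gap: 21.3
grip_force: 0.0
```

Request:
apply_moves(
  steps=[
    [-1,0,0,0,0,0,0],
    [-1,0,0,0,0,0,0],
    [-1,0,0,0,0,0,0],
    [-1,0,0,0,0,0,0],
    [-1,0,0,0,0,0,0],
    [-1,0,0,0,0,0,0],
    [-1,0,0,0,0,0,0],
    [-1,0,0,0,0,0,0],
  ],
)

```text
time: 3.4
tool_pos: [565.2, 237.0, 181.4]
tcp_rot: [-180.0, -0.0, 165.9]
ft_force: [0.1, 1.2, 0.4]
finger_gap: -0.2
grip_force: 0.0
```

Run:
```python
from h import *
from bench import r
print(r.sense())
a=r.snapshot("side")["color"][60:260,120:386];b=r.snapshot("scene")["color"][120:320,240:506]
c=r.snapshot("wrist")["color"]
cv2.imwrite("pics/chk.png",np.vstack([np.hstack([cv2.resize(a,(400,300)),cv2.resize(b,(400,300))]),np.hstack([cv2.resize(c,(400,300)),np.zeros((300,400,3),np.uint8)])]))
```

```text
{'time': 3.4, 'joint_pos': array([ 1.79603612e+01,  1.00192774e+01,  8.46586831e+01, -7.58653388e-04,
        8.53271657e+01, -5.79168328e+01]), 'qd': array([ 0.0813919 , -0.13018865,  0.0542707 , -0.03913591, -0.01841813,
       -0.04352398]), 'joint_efforts': array([-6.24606240e-03, -5.89569998e+01, -4.97926569e+01, -3.53217356e-04,
        2.27703284e-03,  7.25584755e-05]), 'tool_pos': array([565.16696518, 237.01901839, 181.44354675]), 'tcp_rot': array([-1.79996637e+02, -3.94168555e-03,  1.65877256e+02]), 'ft_force': array([0.09291491, 1.24679641, 0.40841243]), 'wrist_torque': array([-0.00160863,  0.00741443,  0.0063086 ]), 'grip_force': 0.0, 'finger_gap': -0.1647855521582138}
```

View pics/chk.png

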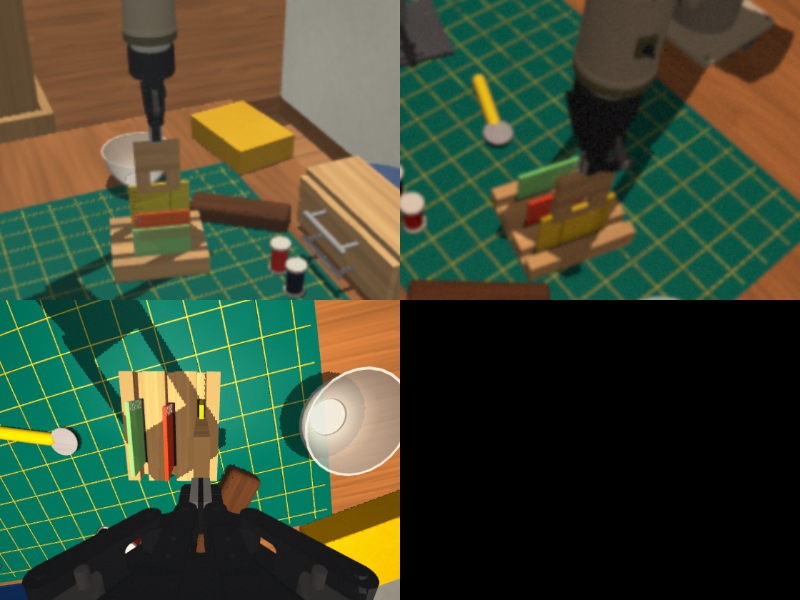

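Run:
```python
from h import *
from bench import r
from scipy.spatial.transform import Rotation as Ro
st=r.sense()
d={n:r.snapshot(n) for n in("scene","side","wrist")}
T=np.eye(4);T[:3,:3]=Ro.from_euler("xyz",st["tcp_rot"],degrees=True).as_matrix();T[:3,3]=st["tool_pos"]
d["wrist"]["T"]=T@d["wrist"]["hand_eye"];pickle.dump(d,open("d2.pkl","wb"))
tp=st["tool_pos"];R=T[:3,:3]
for n,s in d.items():
    P=cloud(s);L=(P-tp)@R  # in tool frame
    ok=s["depth"]>0
    M=np.linalg.inv(s["T"])
    pr=lambda X:cv2.projectPoints(np.array([X],float),cv2.Rodrigues(M[:3,:3])[0],M[:3,3],s["mtx"],s["dist"])[0].ravel().round(0)
    print(n,"TCP px",pr(tp),"grip px",pr(tp+[0,0,19]),"ruler top px",pr([565,236.8,210]))
    m=ok&(abs(L[...,0])<70)&(abs(L[...,1])<40)&(L[...,2]<30)&(L[...,2]>-50)
    sat=cv2.cvtColor(s["color"],cv2.COLOR_BGR2HSV)[...,1]
    for k,mm in(("grey",m&(sat<60)),("wood",m&(sat>90))):
        q=L[mm]
        if len(q):print(k,len(q),np.percentile(q,[2,50,98],0).round(0).tolist())
```

```text
scene TCP px [361. 242.] grip px [363. 237.] ruler top px [364. 234.]
grey 24 [[-12.0, -3.0, -50.0], [-9.0, 7.0, -45.0], [23.0, 14.0, -8.0]]
wood 695 [[-40.0, -5.0, -38.0], [-12.0, 7.0, -6.0], [36.0, 11.0, 28.0]]
side TCP px [224. 163.] grip px [224. 157.] ruler top px [223. 154.]
grey 56 [[-9.0, -16.0, -49.0], [1.0, -11.0, -39.0], [11.0, -4.0, 23.0]]
wood 586 [[-39.0, -10.0, -27.0], [-1.0, -6.0, -2.0], [38.0, 1.0, 27.0]]
wrist TCP px [281. 243.] grip px [282. 257.] ruler top px [281. 264.]
grey 779 [[7.0, -13.0, -50.0], [11.0, -0.0, -43.0], [12.0, 12.0, -33.0]]
wood 1719 [[10.0, -6.0, -29.0], [30.0, 0.0, -28.0], [41.0, 6.0, 22.0]]
```

Run:
```python
from h import *
d=pickle.load(open("d2.pkl","rb"))
c=lambda im,x,y:cv2.convertScaleAbs(cv2.resize(im[y:y+60,x:x+80],(400,300),interpolation=cv2.INTER_CUBIC),alpha=1.6)
W=d["wrist"]["color"]
cv2.imwrite("pics/z.png",np.vstack([np.hstack([c(d["side"]["color"],185,120),c(d["scene"]["color"],325,200)]),np.hstack([c(W,240,215),c(W,240,275)])]))
```

```text
(no output)
```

View pics/z.png

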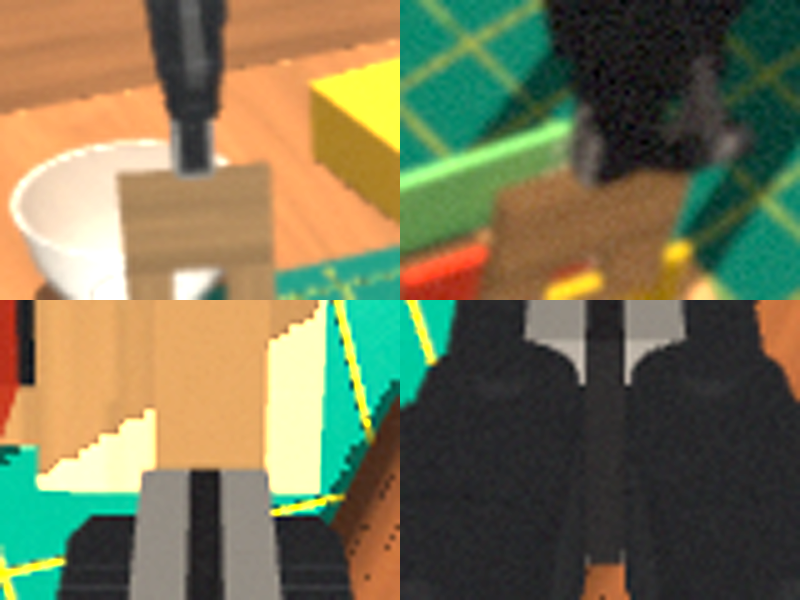

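Run:
```python
from h import *
from scipy.spatial.transform import Rotation as Ro
d=pickle.load(open("d2.pkl","rb"));d0=pickle.load(open("d0.pkl","rb"))
P=cloud(d["wrist"]);dep=d["wrist"]["depth"]
for y,x in((240,272),(246,280),(252,270),(252,290),(260,270),(270,270),(252,281)):print("wrist",x,y,dep[y,x],P[y,x].round(0),d["wrist"]["color"][y,x])
P=cloud(d["side"])
for y in(142,146,150,153,156,160):print("side",y,P[y,223].round(0),d["side"]["color"][y,223])
st=d0["state"];s=d0["side"];M=np.linalg.inv(s["T"])
for dz in(0,13,30,41):print(dz,cv2.projectPoints(np.array([st["tool_pos"]+[0,0,dz]]),cv2.Rodrigues(M[:3,:3])[0],M[:3,3],s["mtx"],s["dist"])[0].ravel())
P=cloud(s);m=(s["depth"]>0)&(np.linalg.norm(P[...,:2]-st["tool_pos"][:2],axis=2)<70)&(P[...,2]>120)
ys,xs=np.nonzero(m);print(len(ys),xs.min(),xs.max(),ys.max(),P[m][:,2].min() if len(ys) else 0)
```

```text
wrist 272 240 154.57379 [550. 235. 209.] [ 64 107 145]
wrist 280 246 154.20111 [554. 239. 210.] [ 65 106 145]
wrist 270 252 147.20644 [553. 234. 218.] [83 90 93]
wrist 290 252 146.59607 [555. 244. 218.] [82 88 92]
wrist 270 260 0.0 [493. 255. 352.] [81 88 92]
wrist 270 270 129.91826 [553. 235. 236.] [83 89 93]
wrist 281 252 147.50029 [555. 239. 217.] [22 22 22]
side 142 [556. 207. 259.] [33 30 30]
side 146 [562. 226. 238.] [34 33 31]
side 150 [561. 224. 228.] [32 29 29]
side 153 [561. 228. 217.] [37 36 37]
side 156 [563. 234. 205.] [ 64  88 110]
side 160 [561. 230. 195.] [ 55  82 105]
0 [ 50.5575454 133.1401706]
13 [ 49.372149   129.10515713]
30 [ 47.80906166 123.76302059]
41 [ 46.78986926 120.26632626]
2893 3 54 128 240.37915524051903
```

Run:
```python
from h import *
w=pickle.load(open("w1.pkl","rb"));M=np.linalg.inv(w["hand_eye"]);print(w["mtx"].round(1).tolist(),w["dist"])
for X in((11,3,0),(11,3,-13),(11,3,-30),(0,3,0),(0,3,-30),(11,42,-13),(11,42,-30),(11,42,-43)):print(X,cv2.projectPoints(np.array([X],float),cv2.Rodrigues(M[:3,:3])[0],M[:3,3],w["mtx"],w["dist"])[0].ravel().round(0))
w2=dict(w);w2["T"]=w["hand_eye"];L=cloud(w2);m=(w["depth"]>0)&(w["depth"]<190)
ys,xs=np.nonzero(m);q=L[m]
for a in(xs<280,xs>280):
    i=np.argsort(ys[a])[:8];print(np.c_[xs[a][i],ys[a][i],q[a][i].round(0)].tolist(), "zmax",np.percentile(q[a][:,2],[99,100]))
```

```text
[[292.6, 0.0, 280.5], [0.0, 292.6, 209.6], [0.0, 0.0, 1.0]] [-0.04164274  0.          0.          0.          0.        ]
(11, 3, 0) [286. 227.]
(11, 3, -13) [287. 235.]
(11, 3, -30) [287. 247.]
(0, 3, 0) [286. 243.]
(0, 3, -30) [287. 266.]
(11, 42, -13) [354. 235.]
(11, 42, -30) [362. 247.]
(11, 42, -43) [369. 258.]
[[178.0, 260.0, 10.0, -50.0, -44.0], [179.0, 260.0, 11.0, -49.0, -45.0], [180.0, 260.0, 11.0, -49.0, -45.0], [181.0, 260.0, 11.0, -48.0, -45.0], [182.0, 260.0, 11.0, -48.0, -45.0], [183.0, 260.0, 11.0, -47.0, -45.0], [184.0, 260.0, 11.0, -47.0, -45.0], [185.0, 260.0, 10.0, -46.0, -44.0]] zmax [-49.04777674 -41.26268954]
[[370.0, 260.0, 11.0, 42.0, -45.0], [371.0, 260.0, 11.0, 43.0, -45.0], [372.0, 260.0, 10.0, 43.0, -44.0], [373.0, 260.0, 11.0, 43.0, -45.0], [374.0, 260.0, 11.0, 44.0, -45.0], [375.0, 260.0, 11.0, 44.0, -46.0], [376.0, 260.0, 11.0, 45.0, -44.0], [377.0, 260.0, 11.0, 46.0, -44.0]] zmax [-49.229823   -40.14371585]
```

The close-up and wrist depth show the real fingertips sit about 31 mm behind the reported TCP: open z_tool = -44 (expected -13), shut -31. So they closed just above the beam without touching anything. I'll open, go 31 mm lower and grip again.

Request:
apply_moves(
  steps=[
    [0.3,0,0,-10,0,0,0.12],
    [0.3,0,0,0,0,0,0],
    [0.3,0,0,0,0,0,0],
    [0.3,0,0,0,0,0,0],
    [0.3,0,0,0,0,0,0],
    [0.3,0,0,15,0,0,0],
    [0.3,0,0,0,0,0,0],
    [0.3,0,0,0,0,0,0],
  ],
)

```text
time: 4.5
tool_pos: [564.3, 236.8, 175.0]
tcp_rot: [-179.9, -0.1, 165.3]
ft_force: [-0.1, -0.4, -0.8]
finger_gap: 55.7
grip_force: 0.0
```

Request:
apply_moves(
  steps=[
    [0.3,0,0,13,0,0,0],
    [0.3,0,0,13,0,0,0],
    [0,0,0,0,0,0,0],
    [-0.5,0,0,0,0,0,0],
    [-1,0,0,0,0,0,0],
    [-1,0,0,0,0,0,0],
    [-1,0,0,0,0,0,0],
    [-1,0,0,0,0,0,0],
  ],
  squeeze=40,
)

```text
time: 5.3
tool_pos: [565.5, 237.1, 151.0]
tcp_rot: [180.0, 0.0, 165.3]
ft_force: [-0.3, -0.3, -0.1]
finger_gap: 11.2
grip_force: 40.5
```

Request:
apply_moves(
  steps=[
    [-1,0,0,-8,0,0,0],
    [-1,0,0,-20,0,0,0],
    [-1,0,0,-25,0,0,0],
    [-1,0,0,-30,0,0,0],
    [-1,0,0,-25,0,0,0],
    [-1,0,0,-10,0,0,0],
    [-1,0,0,0,0,0,0],
    [-1,0,0,0,0,0,0],
  ],
)

```text
time: 6.1
tool_pos: [564.8, 236.9, 267.2]
tcp_rot: [-180.0, -0.1, 165.3]
ft_force: [0.0, 0.3, -2.1]
finger_gap: 11.4
grip_force: 40.3
```

Run:
```python
from h import *
from bench import r
from scipy.spatial.transform import Rotation as Ro
st=r.sense();d={n:r.snapshot(n) for n in("scene","side")}
print(st["tool_pos"],st["tcp_rot"],st["ft_force"],st["wrist_torque"],st["finger_gap"],st["grip_force"])
pickle.dump((st,d),open("d3.pkl","wb"))
tp=st["tool_pos"];R=Ro.from_euler("xyz",st["tcp_rot"],degrees=True).as_matrix()
for n,zo in(("scene",3),("side",-1)):
    s=d[n];L=(cloud(s)-[0,0,zo]-tp)@R;hsv=cv2.cvtColor(s["color"],cv2.COLOR_BGR2HSV)
    m=(s["depth"]>0)&(abs(L[...,0])<75)&(abs(L[...,1])<20)&(L[...,2]<160)&(L[...,2]>-35)
    f=L[m&(L[...,2]<40)&(hsv[...,1]>80)];y=L[m&(L[...,2]>40)]
    V=np.linalg.svd(f-f.mean(0))[2];print(n,"hanger",np.percentile(f,[1,50,99],0).round(1).tolist(),"normal",V[2].round(3))
    if len(y):print("lower",np.percentile(y,[1,50,99],0).round(1).tolist())
```

```text
[564.7988142  236.89679305 267.20690154] [-1.79953244e+02 -7.10025771e-02  1.65277562e+02] [ 0.00773782  0.25782351 -2.07556289] [-0.01355396 -0.03249998 -0.00020838] 11.355570423588844 40.27716279029846
scene hanger [[-52.7, -4.5, -33.8], [-9.6, 6.3, 9.6], [53.2, 8.2, 39.3]] normal [-0.026  0.999  0.037]
lower [[-55.1, -1.3, 40.8], [-3.0, 3.6, 92.5], [55.4, 8.2, 139.8]]
side hanger [[-49.2, -10.5, -34.1], [2.2, -6.1, 2.3], [50.9, 0.5, 39.4]] normal [ 0.008 -1.     0.016]
lower [[-53.6, -10.0, 40.8], [1.1, -3.8, 90.0], [55.0, 1.0, 140.3]]
```

Held well: the ruler's underside is 140 mm below the reported TCP, and the ruler is centred and square. Now I'll carry it to the open side of the hook.

Request:
apply_moves(
  steps=[
    [-1,0,0,0,0,0,0.54],
    [-1,-5,-16,0,0,0,0],
    [-1,-9,-30,0,0,0,0],
    [-1,-11,-40,0,0,0,0],
    [-1,-12,-42,0,0,0,0],
    [-1,-12,-42,0,0,0,0],
    [-1,-12,-42,0,0,0,0],
    [-1,-12,-42,0,0,0,0],
  ],
)

```text
time: 7.0
tool_pos: [557.7, -29.6, 267.4]
tcp_rot: [-180.0, -0.1, 162.6]
ft_force: [0.6, -0.7, -1.5]
finger_gap: 11.2
grip_force: 40.2
```

Request:
apply_moves(
  steps=[
    [-1,-12,-40,0,0,0,0],
    [-1,-11,-36,8,0,0,0],
    [-1,-8,-26,15,0,0,0],
    [-1,-4,-14,20,0,0,0],
    [-1,0,0,15,0,0,0],
    [-1,0,0,5,0,0,0],
    [-1,0,0,0,0,0,0],
    [-1,0,0,0,0,0,0],
  ],
)

```text
time: 7.8
tool_pos: [557.8, -147.6, 206.2]
tcp_rot: [180.0, 0.0, 162.7]
ft_force: [0.5, 0.1, -1.1]
finger_gap: 11.2
grip_force: 40.2
```

```bash
cat > m.py <<'E'
from h import *
from bench import r
from scipy.spatial.transform import Rotation as Ro
O=np.array([536.5,-225.5,0]);Y=np.array([.2995,.954,0]);X=np.array([.954,-.2995,0])
def st(n=1):
    F=[]
    for i in range(n):
        s=r.sense();F.append(s["ft_force"])
        if i<n-1:r.snapshot("wrist")
    p=s["tool_pos"]-O;f=np.mean(F,0);t=s["tool_pos"]
    print("t",s["time"],"stand x,y",(p@X).round(2),(p@Y).round(2),"slot_top z",round(t[2]+2.5,2),"F x,y,z",(f@X).round(2),(f@Y).round(2),f[2].round(2),"rot",s["tcp_rot"].round(2),s["finger_gap"].round(1))
    return s
E
python3 - <<'E'
from m import *
s=st(3);w=r.snapshot("wrist")
T=np.eye(4);T[:3,:3]=Ro.from_euler("xyz",s["tcp_rot"],degrees=True).as_matrix();T[:3,3]=s["tool_pos"]
w["T"]=T@w["hand_eye"];a=r.snapshot("scene");b=r.snapshot("side")
pickle.dump((s,a,b,w),open("d4.pkl","wb"))
for n,S in(("scene",a),("side",b),("wrist",w)):
    P=cloud(S);h=cv2.cvtColor(S["color"],cv2.COLOR_BGR2HSV);Q=P-O;q=np.dstack([Q@X,Q@Y,P[...,2]])
    ok=(S["depth"]>0)&(abs(q[...,0])<45)&(q[...,2]>180)&(q[...,2]<225)&(q[...,1]<50)
    for nm,M in(("red",((h[...,0]<7)|(h[...,0]>173))&(h[...,1]>130)),("steel",(h[...,1]<60)&(h[...,2]>90)),("blue",(abs(h[...,0].astype(int)-110)<15)&(h[...,1]>110)&(q[...,1]>-60))):
        v=q[ok&M]
        if len(v)>8:print(n,nm,len(v),np.percentile(v,[3,50,97],0).round(1).tolist())
c=lambda im,x,y,k=133,l=100:cv2.resize(im[y:y+l,x:x+k],(400,300),interpolation=cv2.INTER_CUBIC)
cv2.imwrite("pics/app.png",np.vstack([np.hstack([c(a["color"],190,60),c(b["color"],230,220)]),np.hstack([cv2.resize(w["color"],(400,300)),c(w["color"],180,150,200,150)])]))
E
```

```text
Traceback (most recent call last):
  File "m.py", line 11, in st
    print("t",s["time"],"stand x,y",(p@X).round(2),(p@Y).round(2),"slot_top z",round(t[2]+2.5,2),"F x,y,z",(f@X).round(2),(f@Y).round(2),f[2].round(2),"rot",s["tcp_rot"].round(2),s["finger_gap"].round(1))
                                                                                                                                                                                   ^^^^^^^^^^^^^^^^^^^^^
AttributeError: 'float' object has no attribute 'round'
```

```bash
sed -i 's/,s\["finger_gap"\].round(1)//' m.py
python3 - <<'E'
from m import *
s=st(1);w=r.snapshot("wrist")
T=np.eye(4);T[:3,:3]=Ro.from_euler("xyz",s["tcp_rot"],degrees=True).as_matrix();T[:3,3]=s["tool_pos"]
w["T"]=T@w["hand_eye"];a=r.snapshot("scene");b=r.snapshot("side")
pickle.dump((s,a,b,w),open("d4.pkl","wb"))
for n,S in(("scene",a),("side",b),("wrist",w)):
    P=cloud(S);h=cv2.cvtColor(S["color"],cv2.COLOR_BGR2HSV);Q=P-O;q=np.dstack([Q@X,Q@Y,P[...,2]])
    ok=(S["depth"]>0)&(abs(q[...,0])<45)&(q[...,2]>180)&(q[...,2]<225)&(q[...,1]<50)
    for nm,M in(("red",((h[...,0]<7)|(h[...,0]>173))&(h[...,1]>130)),("steel",(h[...,1]<60)&(h[...,2]>90)),("blue",(abs(h[...,0].astype(int)-110)<15)&(h[...,1]>110)&(q[...,1]>-60))):
        v=q[ok&M]
        if len(v)>8:print(n,nm,len(v),np.percentile(v,[3,50,97],0).round(1).tolist())
c=lambda im,x,y,k=133,l=100:cv2.resize(im[y:y+l,x:x+k],(400,300),interpolation=cv2.INTER_CUBIC)
cv2.imwrite("pics/app.png",np.vstack([np.hstack([c(a["color"],190,60),c(b["color"],230,220)]),np.hstack([cv2.resize(w["color"],(400,300)),c(w["color"],180,150,200,150)])]))
E
```

```text
t 7.9 stand x,y -2.56 80.65 slot_top z 209.33 F x,y,z -0.03 -0.38 -0.87 rot [-1.8000e+02  1.1000e-01  1.6266e+02]
scene steel 78 [[-10.7, -130.8, 187.5], [0.9, -67.6, 191.7], [14.4, -22.2, 209.4]]
scene blue 42 [[-8.0, -17.2, 203.9], [3.1, -10.9, 208.7], [14.7, -6.2, 211.6]]
side red 166 [[-19.9, 5.6, 191.0], [-0.9, 8.0, 202.4], [19.1, 13.0, 208.5]]
side steel 310 [[-7.6, -133.0, 182.5], [-0.2, -58.8, 188.1], [8.3, -20.6, 196.3]]
side blue 180 [[-14.2, -25.3, 189.8], [-1.0, -22.6, 203.7], [13.1, -11.2, 206.5]]
wrist red 1277 [[-22.2, 8.1, 192.7], [-3.2, 13.4, 208.1], [19.6, 14.3, 210.2]]
wrist steel 2625 [[-9.5, -79.3, 181.9], [-2.0, -42.9, 189.5], [7.9, 27.9, 201.3]]
wrist blue 1496 [[-15.3, -22.9, 191.1], [-2.6, -14.0, 206.8], [13.6, -9.6, 208.3]]
```

View pics/app.png

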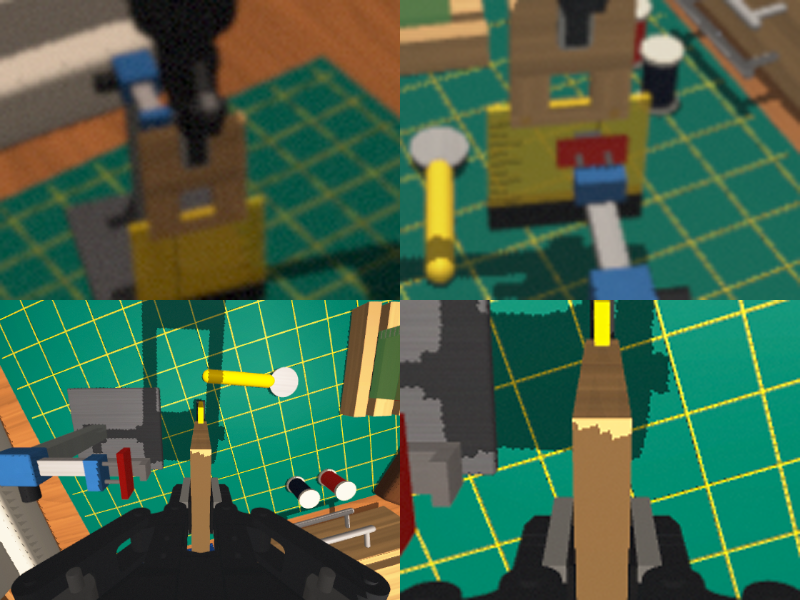

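The wrist view (keeper at (125,473), lip end at about (150,470)) and the clouds put the keeper face at y ≈ +14, the lip end at about +29 and the hook centre at x ≈ -0.8. I'll centre in x, set the slot height and thread slowly.

Request:
apply_moves(
  steps=[
    [-1,-1.8,0,3.3,0,0,0],
    [-1,0,-8,0,0,0,0],
    [-1,0,-10,0,0,0,0],
    [-1,0,-10,0,0,0,0],
    [-1,0,-8,0,0,0,0],
    [-1,0,-4,0,0,0,0],
    [-1,0,0,0,0,0,0],
    [-1,0,0,0,0,0,0],
  ],
)

```text
time: 8.85
tool_pos: [547.2, -187.1, 202.2]
tcp_rot: [180.0, 0.0, 162.6]
ft_force: [0.3, -0.0, -1.9]
finger_gap: 11.9
grip_force: 40.2
```

```bash
python3 -c "
from m import *
st(4)"
```

```text
t 9.0 stand x,y -1.31 40.29 slot_top z 204.7 F x,y,z 0.05 0.05 -1.73 rot [179.99  -0.   162.61]
```

Request:
apply_moves(
  steps=[
    [-1,-0.5,-2,-1,0,0,0],
    [-1,0,-3,0,0,0,0],
    [-1,0,-3,0,0,0,0],
    [-1,0,-3,0,0,0,0],
    [-1,0,-2,0,0,0,0],
    [-1,0,-2,0,0,0,0],
    [-1,0,0,0,0,0,0],
    [-1,0,0,0,0,0,0],
  ],
)

```text
time: 9.8
tool_pos: [543.2, -201.5, 203.2]
tcp_rot: [180.0, -0.0, 162.6]
ft_force: [-0.3, -0.6, -1.0]
finger_gap: 11.5
grip_force: 40.2
```

```bash
python3 -c "
from m import *
st(6)"
```

```text
t 10.05 stand x,y -0.82 25.04 slot_top z 205.7 F x,y,z 0.0 -0.23 -1.37 rot [180.    -0.   162.59]
```

No contact yet at y = 25. I'll keep creeping in to find the keeper.

Request:
apply_moves(
  steps=[
    [-1,0,-1,0,0,0,0],
    [-1,0,-1,0,0,0,0],
    [-1,0,-1,0,0,0,0],
    [-1,0,-1,0,0,0,0],
    [-1,0,0,0,0,0,0],
    [-1,0,0,0,0,0,0],
    [-1,0,0,0,0,0,0],
    [-1,0,0,0,0,0,0],
  ],
)

```text
time: 10.85
tool_pos: [542.0, -205.2, 203.2]
tcp_rot: [180.0, 0.0, 162.6]
ft_force: [0.1, -0.6, -2.2]
finger_gap: 11.5
grip_force: 40.2
```

```bash
python3 -c "
from m import *
st(6)"
```

```text
t 11.1 stand x,y -0.79 20.95 slot_top z 205.7 F x,y,z -0.26 -0.03 -1.67 rot [180.    -0.   162.58]
```

Request:
apply_moves(
  steps=[
    [-1,0,-0.5,0,0,0,0],
    [-1,0,-0.5,0,0,0,0],
    [-1,0,-0.5,0,0,0,0],
    [-1,0,-0.5,0,0,0,0],
    [-1,0,0,0,0,0,0],
    [-1,0,0,0,0,0,0],
    [-1,0,0,0,0,0,0],
    [-1,0,0,0,0,0,0],
  ],
)

```text
time: 11.9
tool_pos: [541.4, -207.1, 203.2]
tcp_rot: [180.0, -0.0, 162.6]
ft_force: [1.5, 2.2, -0.7]
finger_gap: 11.5
grip_force: 40.2
```

```bash
python3 -c "
from m import *
st(6)"
```

```text
t 12.15 stand x,y -0.79 18.93 slot_top z 205.7 F x,y,z 0.21 2.31 -1.04 rot [-180.      0.    162.58]
```

Contact: 2.3 N at y = 18.9 means the keeper is pressed about 1.4 mm, so the shift is about +17.8. I'll press 3 mm more to clear the lip and check the force.

Request:
apply_moves(
  steps=[
    [-1,0,-0.5,0,0,0,0],
    [-1,0,-0.5,0,0,0,0],
    [-1,0,-0.5,0,0,0,0],
    [-1,0,-0.5,0,0,0,0],
    [-1,0,-0.5,0,0,0,0],
    [-1,0,-0.5,0,0,0,0],
    [-1,0,0,0,0,0,0],
    [-1,0,0,0,0,0,0],
  ],
)

```text
time: 12.95
tool_pos: [540.5, -209.9, 203.2]
tcp_rot: [180.0, -0.0, 162.6]
ft_force: [1.1, 4.6, -1.5]
finger_gap: 11.6
grip_force: 40.3
```

```bash
python3 -c "
from m import *
st(6)"
```

```text
t 13.2 stand x,y -0.82 16.0 slot_top z 205.66 F x,y,z -0.05 4.59 -0.53 rot [180.    -0.   162.58]
```

Request:
apply_moves(
  steps=[
    [-1,0,0,1,0,0,0],
    [-1,0,0,1,0,0,0],
    [-1,0,0,1,0,0,0],
    [-1,0,0,1,0,0,0],
    [-1,0,0,1,0,0,0],
    [-1,0,0,1,0,0,0],
    [-1,0,0,1,0,0,0],
    [-1,0,0,0,0,0,0],
  ],
)

```text
time: 14.0
tool_pos: [540.5, -210.0, 196.0]
tcp_rot: [180.0, -0.0, 162.6]
ft_force: [1.8, 4.3, 1.7]
finger_gap: 11.4
grip_force: 40.7
```

```bash
python3 -c "
from m import *
st(5)"
```

```text
t 14.2 stand x,y -0.79 15.93 slot_top z 198.66 F x,y,z 0.57 4.77 1.35 rot [-180.      0.    162.58]
```

Request:
apply_moves(
  steps=[
    [-1,0,0,1,0,0,0],
    [-1,0,0,1,0,0,0],
    [-1,0,0,1,0,0,0],
    [-1,0,0,1,0,0,0],
    [-1,0,0,1,0,0,0],
    [-1,0,0,0,0,0,0],
    [-1,0,0,0,0,0,0],
    [-1,0,0,0,0,0,0],
  ],
)

```text
time: 15.0
tool_pos: [540.5, -210.1, 191.2]
tcp_rot: [-180.0, -0.0, 162.6]
ft_force: [1.9, 4.5, 1.0]
finger_gap: 11.2
grip_force: 40.6
```

```bash
python3 -c "
from m import *
st(5)"
```

```text
t 15.2 stand x,y -0.84 15.94 slot_top z 193.63 F x,y,z 0.04 4.94 0.53 rot [ 1.8000e+02 -1.0000e-02  1.6258e+02]
```

Request:
apply_moves(
  steps=[
    [-1,0,0,0.5,0,0,0],
    [-1,0,0,0.5,0,0,0],
    [-1,0,0,0.5,0,0,0],
    [-1,0,0,0.5,0,0,0],
    [-1,0,0,0.5,0,0,0],
    [-1,0,0,0,0,0,0],
    [-1,0,0,0,0,0,0],
    [-1,0,0,0,0,0,0],
  ],
)

```text
time: 16.0
tool_pos: [540.5, -210.0, 188.7]
tcp_rot: [-180.0, 0.0, 162.6]
ft_force: [1.0, 4.0, 1.0]
finger_gap: 11.5
grip_force: 40.7
```

```bash
python3 -c "
from m import *
st(5)"
```

```text
t 16.2 stand x,y -0.79 15.93 slot_top z 191.21 F x,y,z 0.1 4.12 1.27 rot [-180.      0.    162.58]
```

Request:
apply_moves(
  steps=[
    [-1,0,0,0.5,0,0,0],
    [-1,0,0,0.5,0,0,0],
    [-1,0,0,0.5,0,0,0],
    [-1,0,0,0,0,0,0],
    [-1,0,0,0,0,0,0],
    [-1,0,0,0,0,0,0],
    [-1,0,0,0,0,0,0],
    [-1,0,0,0,0,0,0],
  ],
)

```text
time: 17.0
tool_pos: [540.5, -210.0, 187.2]
tcp_rot: [-180.0, -0.0, 162.6]
ft_force: [0.9, 4.3, 1.2]
finger_gap: 11.4
grip_force: 40.7
```

```bash
python3 -c "
from m import *
st(5)"
```

```text
t 17.2 stand x,y -0.8 15.91 slot_top z 189.7 F x,y,z -0.0 5.01 1.42 rot [-180.      0.    162.58]
```

Request:
apply_moves(
  steps=[
    [-1,0,0,0.5,0,0,0],
    [-1,0,0,0.5,0,0,0],
    [-1,0,0,0,0,0,0],
    [-1,0,0,0,0,0,0],
    [-1,0,0,0,0,0,0],
    [-1,0,0,0,0,0,0],
    [-1,0,0,0,0,0,0],
    [-1,0,0,0,0,0,0],
  ],
)

```text
time: 18.0
tool_pos: [540.5, -210.1, 186.2]
tcp_rot: [-180.0, -0.0, 162.6]
ft_force: [1.5, 5.1, 1.3]
finger_gap: 11.3
grip_force: 40.6
```

```bash
python3 -c "
from m import *
st(5)"
```

```text
t 18.2 stand x,y -0.81 15.94 slot_top z 188.68 F x,y,z -0.16 4.77 1.21 rot [180.    -0.   162.58]
```

Request:
apply_moves(
  steps=[
    [-1,0,0,0.4,0,0,0],
    [-1,0,0,0.4,0,0,0],
    [-1,0,0,0,0,0,0],
    [-1,0,0,0,0,0,0],
    [-1,0,0,0,0,0,0],
    [-1,0,0,0,0,0,0],
    [-1,0,0,0,0,0,0],
    [-1,0,0,0,0,0,0],
  ],
)

```text
time: 19.0
tool_pos: [540.5, -210.1, 185.4]
tcp_rot: [180.0, 0.0, 162.6]
ft_force: [0.9, 4.1, 2.8]
finger_gap: 11.2
grip_force: 40.9
```

```bash
python3 -c "
from m import *
st(5)"
```

```text
t 19.2 stand x,y -0.77 15.92 slot_top z 187.94 F x,y,z -0.34 4.58 2.78 rot [-180.      0.    162.58]
```

Request:
apply_moves(
  steps=[
    [-1,0,0,0.3,0,0,0],
    [-1,0,0,0.3,0,0,0],
    [-1,0,0,0,0,0,0],
    [-1,0,0,0,0,0,0],
    [-1,0,0,0,0,0,0],
    [-1,0,0,0,0,0,0],
    [-1,0,0,0,0,0,0],
    [-1,0,0,0,0,0,0],
  ],
)

```text
time: 20.0
tool_pos: [540.6, -210.1, 184.9]
tcp_rot: [-180.0, 0.0, 162.6]
ft_force: [0.1, 4.8, 4.7]
finger_gap: 11.0
grip_force: 41.2
```

Run:
```python
from m import *
s=st(5);a=r.snapshot("scene");b=r.snapshot("side");w=r.snapshot("wrist")
c=lambda im,x,y,k=133,l=100:cv2.convertScaleAbs(cv2.resize(im[y:y+l,x:x+k],(400,300),interpolation=cv2.INTER_CUBIC),alpha=1.4)
cv2.imwrite("pics/seat.png",np.vstack([np.hstack([c(a["color"],190,60),c(b["color"],230,220)]),np.hstack([cv2.resize(w["color"],(400,300)),c(w["color"],180,150,200,150)])]))
```

```text
t 20.2 stand x,y -0.79 15.92 slot_top z 187.3 F x,y,z -0.5 4.79 4.87 rot [-180.      0.    162.58]
```

View pics/seat.png

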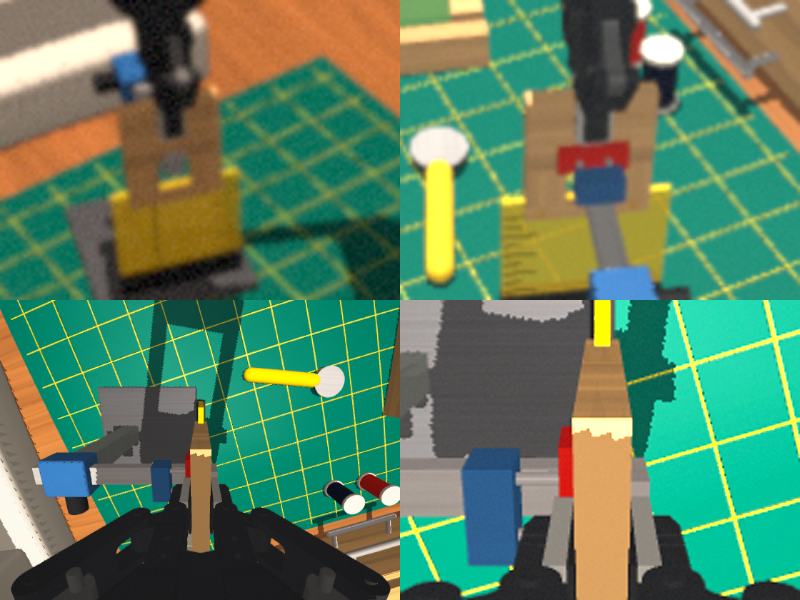

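It is seated: past contact, Fz rises at about 4 N/mm, and in the scene view the lip shows in the slot at (175,165). I'll ease the load off, letting the keeper push back 1.3 mm, then open gently.

Request:
apply_moves(
  steps=[
    [-1,0,0.5,-0.3,0,0,0],
    [-1,0,0.5,-0.3,0,0,0],
    [-1,0,0.4,0,0,0,0],
    [-1,0,0,0,0,0,0],
    [-0.6,0,0,0,0,0,0],
    [-0.5,0,0,0,0,0,0],
    [-0.4,0,0,0,0,0,0],
    [-0.4,0,0,0,0,0,0],
  ],
  squeeze=20,
)

```text
time: 21.15
tool_pos: [540.7, -208.8, 185.1]
tcp_rot: [-180.0, -0.0, 162.6]
ft_force: [0.4, 0.2, -0.1]
finger_gap: 25.9
grip_force: 0.0
```

```bash
python3 -c "
from m import *
s=st(3);print(s['finger_gap'],s['grip_force'])"
```

```text
t 21.25 stand x,y -0.93 17.2 slot_top z 187.7 F x,y,z 0.14 0.02 0.04 rot [-1.8000e+02 -2.0000e-02  1.6257e+02]
25.588978800083193 0.0
```

Request:
apply_moves(
  steps=[
    [-0.4,0,0,-4,0,0,0],
    [-0.4,0,0,-8,0,0,0],
    [-0.4,0,0,-12,0,0,0],
    [-0.4,0,0,-20,0,0,0],
    [-0.4,0,0,-30,0,0,0],
    [-0.4,0,0,-30,0,0,0],
    [-0.4,0,0,-10,0,0,0],
    [-0.4,0,0,0,0,0,0],
  ],
)

```text
time: 22.05
tool_pos: [542.1, -209.3, 302.5]
tcp_rot: [-180.0, 0.3, 162.6]
ft_force: [0.3, -0.8, -0.7]
finger_gap: 25.6
grip_force: 0.0
```

Run:
```python
from m import *
s=st(2);a=r.snapshot("scene");b=r.snapshot("side");w=r.snapshot("wrist")
T=np.eye(4);T[:3,:3]=Ro.from_euler("xyz",s["tcp_rot"],degrees=True).as_matrix();T[:3,3]=s["tool_pos"];w["T"]=T@w["hand_eye"]
P=cloud(w);m=(w["depth"]>0)&(P[...,2]>235)&(P[...,2]<258)&(np.linalg.norm(P[...,:2]-[541,-209],axis=2)<60)
q=P[m];print("top",m.sum(),cv2.minAreaRect(q[:,:2].astype(np.float32)),np.median(q[:,2]),((q.mean(0)-O)@X),((q.mean(0)-O)@Y))
for n,S,zo in(("scene",a,3),("side",b,-1)):
    P=cloud(S)-[0,0,zo];Q=P-O;L=np.dstack([Q@X,Q@Y,P[...,2]])
    m=(S["depth"]>0)&(abs(L[...,0])<38)&(abs(L[...,1]-17)<14)&(L[...,2]>212)&(L[...,2]<242)
    f=L[m];V=np.linalg.svd(f-f.mean(0))[2];print(n,V[2].round(3),"ztop",np.percentile(L[(abs(L[...,0])<30)&(abs(L[...,1]-17)<12)&(L[...,2]<262)][:,2],98))
c=lambda im,x,y,k=133,l=100:cv2.convertScaleAbs(cv2.resize(im[y:y+l,x:x+k],(400,300),interpolation=cv2.INTER_CUBIC),alpha=1.4)
cv2.imwrite("pics/end.png",np.vstack([np.hstack([c(a["color"],190,60),c(b["color"],230,220)]),np.hstack([cv2.resize(w["color"],(400,300)),c(w["color"],180,150,200,150)])]))
```

```text
t 22.1 stand x,y -0.36 17.26 slot_top z 302.66 F x,y,z 0.04 -0.48 -0.43 rot [-1.7998e+02  1.0000e-01  1.6258e+02]
top 1442 ((541.7127685546875, -208.93983459472656), (11.9893217086792, 80.75157928466797), 72.4939956665039) 247.02664113500055 -3.4002893716189844 17.363088647985144
scene [ 0.004 -0.999 -0.042] ztop 244.76030341602484
side [ 0.003 -0.999  0.044] ztop 244.35049431743576
```

View pics/end.png

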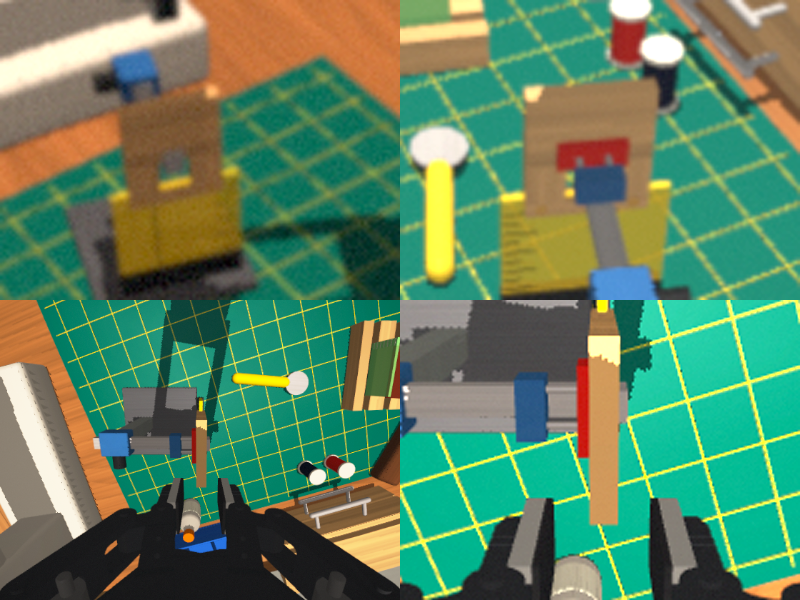

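The ruler hangs straight: its top is at z ≈ 246–247 (slot_top ≈ 190.5), x ≈ 0, y ≈ 17.4, with yaw matching the stand. The gripper is clear, so I'm handing in.

```bash
python3 -c "
from bench import r
print(r.hand_in())"
```

```text
the job is handed in; nothing more can be done
None
```

The ruler hangs straight and released on the hook, seated on the throat floor at about y = +17 mm, and the job was handed in at about 22 s; the highest force I measured on the hook was about 5 N, and no verdict came back.

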